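# Reseat the crooked lid of the eyelet dish and shut the press gate

## Task

The lid of the eyelet dish in the press's feed bay has been put on crooked. Take it by its tab and tip that edge up first, until the tab edge stands well above the dish's rim (about 30 mm) while the opposite edge is still down on or in the dish; then lift it just clear all round (no higher than about 50 mm over the rim) and set it, without dropping it, back on centred, level and fully down. When you have let go of it, push the bay's gate shut until its catch holds it; leave the dish standing in its place and do not disturb the booklets, the bottle or the tape roll.

Things in the scene. Friction and masses are not known exactly. Their poses are not given: they have to be found in the camera images.
- bay: feed bay of an eyelet press, fixed: square open-topped tray, 242 x 242 mm outside, 230 x 230 inside, floor 4 mm thick. Origin at the centre of its underside on the bench; x, y along its sides, z up, turned at most 0.3 rad. Walls 35 mm high on the -x, +x, -y sides; the gate closes the +y side. Posts 80 mm high at the +y corners: (-125, 130) mm, 16 x 20; (129, 134) mm, 18 x 34 (catch post).
- press (a point): middle of the white press body's top, 150 mm above the bench, fixed to the bay on its -y side. The body is 130 mm (bay x) by 100 mm (bay y), its head reaches 200 mm high and 50 mm farther to the bay's -x; a block 25 mm high joins it to the bay.
- gate (a joint): gate hinge, rad: 0 = shut (along the bay's +y side), grows as the gate swings outwards (counter-clockwise from above, free end towards the bay's +y), up to 1.6. Stays where it is left (friction about 0.06 N m). In about the last 0.07 rad a spring ball catch at the free end resists (about 2 to 3 N there), then holds the gate at 0.
- gate_hinge (a point): point on the gate's vertical hinge axis, 40 mm above the bench, at bay (-115, 130) mm. Its axes turn with the gate: x along the panel to the free end, y out of the outer face, z up. The aluminium panel is 8 mm thick (y -4 to +4 mm), spans x 4 to 226 mm and 6 to 74 mm above the bench.
- gate_push (a point): point on the gate's outer face 180 mm from the hinge and 40 mm above the bench, a good place to push (black rubber patch near it).
- dish: shallow round steel dish, loose in the bay, 120 mm outer diameter, 28 mm high, wall 3 mm, floor 4 mm, 0.6 kg, holding small brass eyelets. Origin at the centre of its underside, z up.
- dish_rim (a point): centre of the dish's mouth, at the height of its rim (28 mm above the dish's underside, 32 mm above the bench).
- lid: shallow round white plastic lid, 134 mm diameter, about 0.15 kg: plate 4 mm thick, skirt 8 mm deep (inner diameter 129 mm) that goes round the outside of the dish. Origin at the centre of the plate's underside, which seated lies at dish_rim; z up out of the plate, x towards the tab. Starts 20 to 30 mm off centre towards its tab, slanting, tab edge low, far edge up, skirt riding on the rim.
- lid_tab (a point): middle of the top edge of the lid's upright tab, a plate 8 mm thick (along the lid's x), 36 mm wide (along its y), 32 mm tall above the plate, centred 50 mm from the lid's centre; this point is 36 mm above the lid's origin.
- lid_near (a point): point on the plate's underside at the lid's tab edge, 65 mm from its centre.
- lid_far (a point): point on the plate's underside at the edge opposite the tab, 65 mm from its centre.
- booklets: bystander: stack of white and yellow booklets, 150 x 105 x 40 mm, on the bench; origin under its centre.
- bottle: bystander: upright white bottle, 56 mm diameter, 140 mm tall; origin under its centre.
- tape: bystander: roll of clear packing tape lying flat, 90 mm diameter, 45 mm high; origin under its centre.

How it is judged:
By the outcome, as a careful person would: the job done as asked, in the order asked, and still so for the second after the job is handed in, with the robot touching nothing.
It also fails if it takes over 61 s, if anything falls off the work surface, if the arm or the gripper's body presses on something with over 40 N, if the wrist force passes 120 N, or if a joint passes its speed limit or range.

## Robot

A 6-joint arm with a two-finger parallel gripper is mounted at the origin on the work surface. World frame = base frame: x ahead of the robot, y to its left, z up, the work surface at z = 0. Lengths are in m, angles in rad, forces in N, time in s.
With the tool pointing down it reaches from about 0.15 to 0.775 m from the base axis. Payload 6.1 kg.
Tool frame: the origin (TCP) lies at the very end of the fingers, on their centre line; the grasp point (between the pads) lies ctrl.grasp_offset behind it (ctrl.grasp_offset is the distance from the TCP to the grasp point, in m); z points along the fingers, y is the direction in which the jaws open and shut (so a half turn about z gives the same grasp; the last joint's range is limited). The gripper opens to 85 mm and grips with 20 to 120 N. Pads are 22 mm wide; open, the fingers measure 114 mm over their backs; the gripper's body (76 mm by 85 mm) begins 54 mm behind the grasp point. The pads swing forward as they close: fully open they stand 13 mm farther back than shut.
Start: joints at [1.217, 0.126, -0.04, 1.405, 0, 1.571], TCP at [0.182, 0.492, 0.231] pointing down, gripper open.
Joint ranges: [-2.72, 2.72], [-0.95, 1.95], [-1.27, 1.35], [-1.78, 2.02], [-1.46, 1.47], [-3.14, 3.14]. Speed limits (rad/s): [2.39, 2.39, 3.01, 3.14, 3.14, 3.14].

## Interface

Orientations are given as a 3x3 rotation matrix whose columns are the frame's x, y, z axes.
In Python, from station import monitor, optics, job, ctrl gives the robot as it stands.
- The arm moves only by the tool apply_moves, never from a script. Its argument "plan" is one flat list of numbers, 5 for each row, row after row: the finger opening in mm, from 0 to 85.4, then the shift along the tool's x, y, z in units of 25 mm (1.0 is 25 mm), then the turn about the tool's z in units of 8 degrees (1.0 is 8 degrees). In form: [fingers, tx, ty, tz, twist, fingers, tx, ty, tz, twist, ...]. A call has exactly 10 rows; each row shifts and turns the commanded pose from where the row before left it, along the tool's axes as they then stand; what a row does not reach is not made up. A row lasts 1/8 s, in which the tool goes at most 62.5 mm and 10.7 degrees, less where a joint would pass 70% of its speed; a pose out of reach is approached as far as the arm can. A call is refused whole if a number of a shift passes 1 or a number of a turn 1, either way. A call with a gripper value outside its range is refused whole. The fingers move at their own pace and stop on an object; "grip_force" is the grip in N (left out, the last holds). Time passes only in rows, so rows that do not move let the fingers close, or fill a call up. It gives the time, the measured TCP pose, the force and the opening at its end, in the units of the state.
- monitor.observe(): the state, without advancing time (a new reading comes with each control period).
- optics.capture(name): name is "side" or "top" or "wrist"; returns (picture, depth): 480x640x3 uint8, red, green, blue; 480x640 float32, m along the optical axis (not along the pixel's ray), 0 where there is no reading.
- optics.calibration(name): a dict with "vertical_fov" (degrees; the focal length in pixels is half the picture's height over the tangent of half this angle, whatever the lens; pixels are square), "cx", "cy" (the principal point, pixels), "R" (3x3) and "t" (3): a world point X has camera coordinates R X + t; the wrist camera has in their place "T_tool_cam" (4x4, takes a point from camera to tool coordinates, whose origin is the TCP and whose axes are the flange's). Camera axes: x right, y down, z forward; pixel columns grow to the right and rows downward; lengths in m; the calibration is good to about 2 mm. A picture is of the moment at which its call begins: read the wrist's pose just before it. calibration takes no time and is no camera call.
- job.job_done(): hands the job in, once; it reports no verdict.
The state is a dict: "time_s": time; "qpos": joint angles; "joint_velocities": joint speeds; "joint_torque": joint torques, N m; "ee_pos": TCP position; "eef_rot": TCP orientation; "contact_force": force on the tool from outside, world axes, zero at the start; "moment": the same for the moment, N m; "grip_width": finger opening in m.
Only numpy, scipy, OpenCV 4.12 (cv2) and the standard library are available. Lean on these libraries where they do the work, as an engineer would, in place of code of your own. Each camera call takes 0.05 s, during which the arm holds its last target. There are 200 camera calls.

## Working session

There is one attempt and no reset: what is moved stays moved. The work goes in short steps, Python scripts to look and compute and a tool call to move; the robot and the scene stay as the last step left them, time stands still between calls to the robot, and variables do not carry over. Pictures are saved under pics/ and viewed, about 8 in all and at most 12, crops included, and the job is handed in when it is done.

Besides the shell and the picture viewer there is one more tool, called after "Emit:" as a command line: name --argument value ..., lists and objects as JSON in quotes. apply_moves: Moves the arm, as the interface text tells. Its arguments: {"type":"object","properties":{"plan":{"type":"array"},"grip_force":{"type":"number"}},"required":["plan"]}

```bash
ls; mkdir -p pics; python3 - <<'E'
from station import monitor, optics, job, ctrl
import cv2,numpy as np
s=monitor.observe(); print({k:np.round(v,3).tolist() for k,v in s.items()}); print(ctrl.grasp_offset)
ims=[]
for n in ["side","top"]:
    p,d=optics.capture(n); np.savez(f"pics/{n}0.npz",p=p,d=d)
    cv2.imwrite(f"pics/{n}0.png",p[:,:,::-1]); print(n,optics.calibration(n))
print(optics.calibration("wrist"))
E
```

```text
pics
{'time_s': 0.0, 'qpos': [1.217, 0.126, -0.041, 1.405, -0.0, 1.571], 'joint_velocities': [-0.001, -0.002, 0.0, -0.001, -0.0, 0.0], 'joint_torque': [-0.001, -43.591, 35.292, 0.017, -0.0, 0.0], 'ee_pos': [0.182, 0.492, 0.231], 'eef_rot': [[-0.938, 0.346, -0.001], [0.346, 0.938, -0.001], [-0.0, -0.002, -1.0]], 'contact_force': [-0.031, 0.055, 1.225], 'moment': [0.01, -0.005, 0.057], 'grip_width': 0.085}
0.0187
side {'vertical_fov': 54.5639017462145, 'cx': 320.72932114889363, 'cy': 236.3961080561248, 'R': array([[-0.99835513, -0.0551369 ,  0.01571459],
       [-0.04098994,  0.49479765, -0.86804096],
       [ 0.04008555, -0.86725729, -0.49624383]]), 't': array([0.51245115, 0.0958054 , 1.36507856])}
top {'vertical_fov': 54.501065031830805, 'cx': 317.9091215925417, 'cy': 245.61462815719096, 'R': array([[-0.01716917, -0.99979696, -0.01054774],
       [-0.98825431,  0.01857122, -0.1516856 ],
       [ 0.15185068,  0.00781953, -0.98837251]]), 't': array([0.0636669 , 0.51343199, 1.2593367 ])}
{'vertical_fov': 65.65197252473807, 'cx': 320.0082627628887, 'cy': 245.00998482783166, 'T_tool_cam': array([[ 3.95054273e-04, -9.60427639e-01, -2.78529342e-01,
         7.09589701e-02],
       [ 9.99999881e-01,  4.59268208e-04, -1.65295529e-04,
         5.34556241e-05],
       [ 2.86674066e-04, -2.78529244e-01,  9.60427706e-01,
        -1.42464727e-01],
       [ 0.00000000e+00,  0.00000000e+00,  0.00000000e+00,
         1.00000000e+00]])}
```

View pics/side0.png

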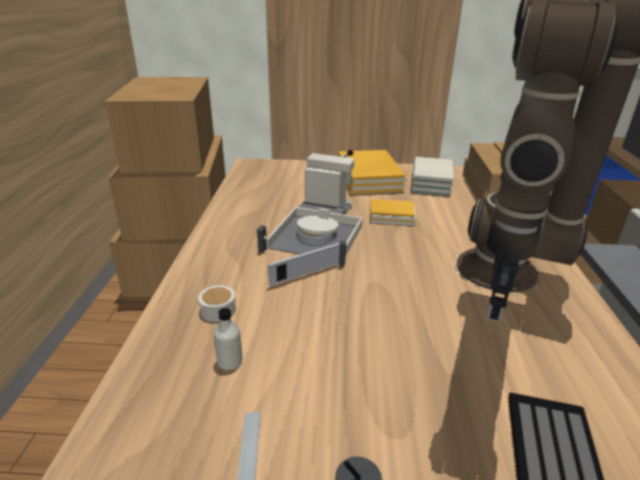

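View pics/top0.png

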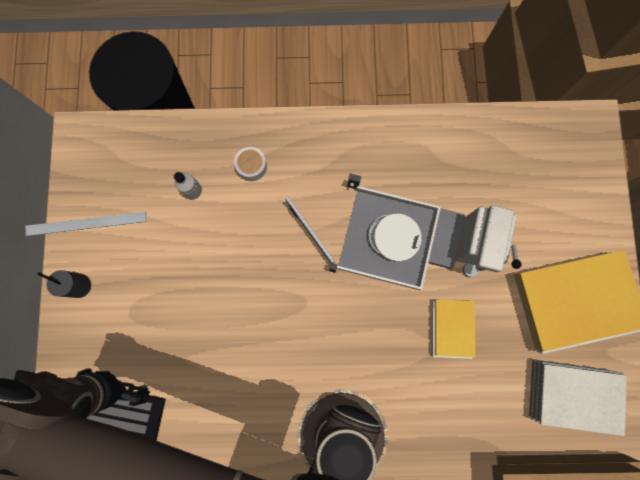

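Side view: bay with the gate ajar (about (305,262)), the lid on the dish at (317,230), press behind. Top view: lid at (396,238) with its tab at (416,242) towards the press, hinge post (333,267), catch post (353,182), gate free end (288,200).

```bash
cat > h.py <<'E'
import numpy as np, cv2
from station import monitor, optics, ctrl
def cam(name,s=None):
    c=optics.calibration(name); f=240/np.tan(np.radians(c["vertical_fov"]/2))
    if name=="wrist":
        T=np.eye(4); T[:3,:3]=s["eef_rot"]; T[:3,3]=s["ee_pos"]; T=T@c["T_tool_cam"]
        Rw,o=T[:3,:3],T[:3,3]
    else: Rw=np.array(c["R"]).T; o=-Rw@c["t"]
    return f,c["cx"],c["cy"],Rw,o
def cloud(name,d,s=None):
    f,cx,cy,Rw,o=cam(name,s); v,u=np.mgrid[:480,:640]
    return np.stack([(u-cx)/f*d,(v-cy)/f*d,d],-1)@Rw.T+o
def ray(name,px,z,s=None):
    f,cx,cy,Rw,o=cam(name,s); px=np.atleast_2d(px)
    r=np.c_[(px[:,0]-cx)/f,(px[:,1]-cy)/f,np.ones(len(px))]@Rw.T
    return o+r*((z-o[2])/r[:,2])[:,None]
def proj(name,X,s=None):
    f,cx,cy,Rw,o=cam(name,s); q=(np.atleast_2d(X)-o)@Rw
    return np.c_[cx+f*q[:,0]/q[:,2],cy+f*q[:,1]/q[:,2]]
def snap(name,tag):
    s=monitor.observe(); p,d=optics.capture(name); np.savez(f"pics/{tag}.npz",p=p,d=d,R=s["eef_rot"],e=s["ee_pos"]); return s,p,d
E
python3 - <<'E'
from h import *
z=np.load("pics/top0.npz"); p,d=z["p"],z["d"]; W=cloud("top",d)
print("bench z",np.median(W[300:330,150:250,2]))
for n,px in dict(lid=(390,235),tab=(416,242),hinge=(333,267),catch=(353,181),free=(288,200),presstop=(492,238),book=(455,330),bottle=(180,178),tape=(250,163)).items():
    print(n,W[px[1],px[0]].round(3), p[px[1],px[0]])
roi=np.zeros((480,640),bool); roi[170:300,280:445]=1
hsv=cv2.cvtColor(p,cv2.COLOR_RGB2HSV)
m=(roi&(p.min(2)>185)&(hsv[:,:,1]<40)).astype(np.uint8)
n,l,st,c=cv2.connectedComponentsWithStats(m); 
for i in range(1,n):
    if st[i,4]>200: print(st[i],c[i],ray("top",c[i],0.04))
for nm,px in dict(c1=(359,188),c2=(440,207),c3=(420,288),c4=(338,266)).items(): print(nm,ray("top",px,0.035)[0].round(3))
h=ray("top",(333,267),.08)[0]; f=ray("top",(287,199),.074)[0]; print(h,f)
E
```

```text
bench z -0.00018267325110798982
lid [ 0.54  -0.147  0.043] [220 218 204]
tab [ 0.515 -0.213  0.069] [122 119 112]
hinge [0.449 0.015 0.082] [80 80 80]
catch [ 0.689 -0.046  0.071] [30 30 31]
free [0.638 0.134 0.074] [183 179 181]
presstop [ 0.504 -0.378  0.181] [217 209 195]
book [ 0.277 -0.311  0.043] [216 174  72]
bottle [0.685 0.413 0.143] [26 25 26]
tape [0.756 0.244 0.045] [168 131  90]
[ 375  214   45   47 1550] [396.46967742 236.52064516] [[ 0.53596153 -0.16514374  0.04      ]]
c1 [ 0.679 -0.065  0.035]
c2 [ 0.619 -0.292  0.035]
c3 [ 0.392 -0.224  0.035]
c4 [ 0.457 -0.     0.035]
[0.44954508 0.0146699  0.08      ] [0.64078382 0.13712038 0.074     ]
```

```bash
cat >> h.py <<'E'
def rows(target,tw,n,s=None,R=None,e=None):
    "print the constant-per-row tool shift that brings the commanded pose to target over n rows with total twist tw units"
    s=s or monitor.observe(); R=np.array(s["eef_rot"]); e=np.array(s["ee_pos"])
    a=np.radians(8)*tw/n; Z=lambda t:np.array([[np.cos(t),-np.sin(t),0],[np.sin(t),np.cos(t),0],[0,0,1]])
    out=[]
    for i in range(n):
        Ri=R@Z(a*i); out.append(Ri.T@(np.array(target)-e)/n/0.025)
    return np.array(out)
E
python3 - <<'E'
from h import *
print(rows([.54,-.14,.16],10.8,30).round(2))
E
```

```text
[[-0.74 -0.63  0.1 ]
 [-0.77 -0.59  0.1 ]
 [-0.8  -0.55  0.1 ]
 [-0.83 -0.51  0.1 ]
 [-0.85 -0.46  0.1 ]
 [-0.87 -0.42  0.1 ]
 [-0.89 -0.38  0.1 ]
 [-0.91 -0.33  0.1 ]
 [-0.93 -0.29  0.1 ]
 [-0.94 -0.24  0.1 ]
 [-0.95 -0.19  0.1 ]
 [-0.96 -0.14  0.1 ]
 [-0.96 -0.09  0.1 ]
 [-0.97 -0.05  0.1 ]
 [-0.97  0.    0.1 ]
 [-0.97  0.05  0.1 ]
 [-0.96  0.1   0.1 ]
 [-0.96  0.15  0.1 ]
 [-0.95  0.2   0.1 ]
 [-0.94  0.24  0.1 ]
 [-0.92  0.29  0.1 ]
 [-0.91  0.34  0.1 ]
 [-0.89  0.38  0.1 ]
 [-0.87  0.43  0.1 ]
 [-0.85  0.47  0.1 ]
 [-0.82  0.51  0.1 ]
 [-0.8   0.55  0.1 ]
 [-0.77  0.59  0.1 ]
 [-0.74  0.63  0.1 ]
 [-0.7   0.66  0.1 ]]
```

Emit:
apply_moves --plan '[85,-0.74,-0.63,0,0.36,85,-0.77,-0.59,0,0.36,85,-0.8,-0.55,0,0.36,85,-0.83,-0.51,0,0.36,85,-0.85,-0.46,0,0.36,85,-0.87,-0.42,0,0.36,85,-0.89,-0.38,0,0.36,85,-0.91,-0.33,0,0.36,85,-0.93,-0.29,0,0.36,85,-0.94,-0.24,0,0.36]' --grip_force 20

```text
time_s: 1.35
ee_pos: [0.3014, 0.2794, 0.2312]
eef_rot: [[-0.652, 0.758, 0.0], [0.758, 0.652, -0.0], [-0.0, -0.0, -1.0]]
contact_force: [-1.2, 0.1, -0.0]
grip_width: 0.0854
```

Emit:
apply_moves --plan '[85,-0.95,-0.19,0.1,0.36,85,-0.96,-0.14,0.1,0.36,85,-0.96,-0.09,0.1,0.36,85,-0.97,-0.05,0.1,0.36,85,-0.97,0,0.1,0.36,85,-0.97,0.05,0.1,0.36,85,-0.96,0.1,0.1,0.36,85,-0.96,0.15,0.1,0.36,85,-0.95,0.2,0.1,0.36,85,-0.94,0.24,0.1,0.36]'

```text
time_s: 2.6
ee_pos: [0.4203, 0.0689, 0.2061]
eef_rot: [[-0.206, 0.978, -0.0], [0.978, 0.206, -0.0], [-0.0, -0.0, -1.0]]
contact_force: [-0.3, 1.1, 0.0]
grip_width: 0.0857
```

Emit:
apply_moves --plan '[85,-0.92,0.29,0.2,0.36,85,-0.91,0.34,0.2,0.36,85,-0.89,0.38,0.2,0.36,85,-0.87,0.43,0.2,0.36,85,-0.85,0.47,0.2,0.36,85,-0.82,0.51,0.2,0.36,85,-0.8,0.55,0.2,0.36,85,-0.77,0.59,0.2,0.36,85,-0.74,0.63,0.2,0.36,85,-0.7,0.66,0.2,0.36]'

```text
time_s: 3.85
ee_pos: [0.5408, -0.1414, 0.156]
eef_rot: [[0.29, 0.957, -0.0], [0.957, -0.29, 0.0], [-0.0, -0.0, -1.0]]
contact_force: [-0.0, 0.9, -0.1]
grip_width: 0.0852
```

```bash
python3 - <<'E'
from h import *
s,p,d=snap("wrist","w1"); cv2.imwrite("pics/w1.png",p[:,:,::-1])
print(s["time_s"],s["ee_pos"].round(4),s["eef_rot"].round(3),s["grip_width"],s["qpos"].round(3))
E
```

```text
3.85 [ 0.5408 -0.1414  0.156 ] [[ 0.29   0.957 -0.   ]
 [ 0.957 -0.29   0.   ]
 [-0.    -0.    -1.   ]] 0.08517377066645757 [-0.256  0.199 -0.117  1.255  0.     1.609]
```

View pics/w1.png

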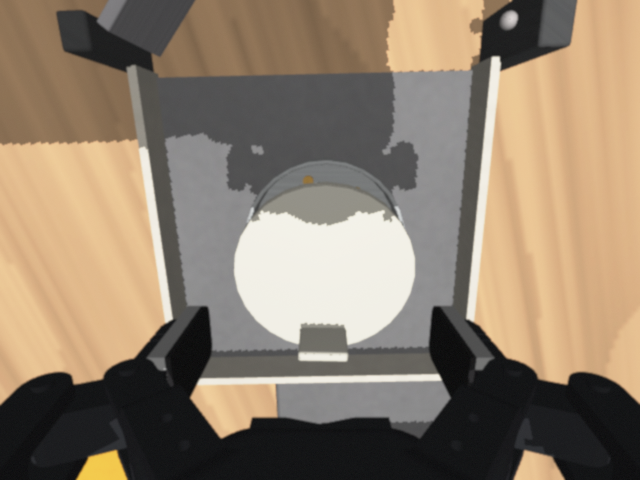

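The wrist view shows the lid at (325,265), the tab's top edge at (323,356), the exposed dish rim arc with its top at (325,161), and the bay walls at left and right.

```bash
cat >> h.py <<'E'
def fitc(P):
    A=np.c_[2*P[:,:2],np.ones(len(P))]; x=np.linalg.lstsq(A,(P[:,:2]**2).sum(1),rcond=None)[0]; return x[:2],np.sqrt(x[2]+x[:2]@x[:2])
E
python3 - <<'E'
from h import *
z=np.load("pics/w1.npz"); p,d=z["p"],z["d"]; s=dict(eef_rot=z["R"],ee_pos=z["e"]); W=cloud("wrist",d,s)
print("floor z",np.median(W[220:300,430:455,2]), "noise",W[220:300,430:455,2].std())
for px in [(323,356),(310,357),(336,356),(323,345),(323,335)]: print(px,W[px[1],px[0]].round(4))
# plate plane
Q=W[215:318,255:395].reshape(-1,3); c0=Q.mean(0); n=np.linalg.svd(Q-c0,full_matrices=False)[2][2]; n*=np.sign(n[2]); print("plate normal",n.round(3),"c",c0.round(4),"res",((Q-c0)@n).std())
# tab top points
T=W[325:366,290:356].reshape(-1,3); h=(T-c0)@n; t=T[(h>.028)&(h<.040)]; print("tab",len(t),t.mean(0).round(4),t.min(0).round(4),t.max(0).round(4)); 
tu=(s["eef_rot"].T@(t-s["ee_pos"]).T); print("tab tool xyz min/max",tu.min(1).round(4),tu.max(1).round(4))
# lid outline: pixels near plate plane, white
H=(W-c0)@n
m=((abs(H)<.004)).astype(np.uint8); m[:160]=0; m[:,:225]=0; m[:,425:]=0; m[352:]=0
k,l,st,c=cv2.connectedComponentsWithStats(m); i=1+np.argmax(st[1:,4]); cs=max(cv2.findContours((l==i).astype(np.uint8),0,1)[0],key=len)[:,0]
P=W[cs[:,1],cs[:,0]]; P=P[(cs[:,1]<335)]
cc,r=fitc(P); print("lid circle",cc,r)
P2=P[abs(np.linalg.norm(P[:,:2]-cc,axis=1)-r)<.003]; cc,r=fitc(P2); print("lid circle",cc,r, "z plate top at cc",c0[2]-((cc-c0[:2])@n[:2])/n[2])
# dish rim: points with z .027...038 in the exposed arc
yy,xx=np.mgrid[:480,:640]
mm=(W[:,:,2]>.027)&(W[:,:,2]<.036)&(yy>150)&(yy<215)&(xx>235)&(xx<415)&(H<-.004)
R_=W[mm]; cc,r=fitc(R_); print("dish rim",len(R_),cc,r,R_[:,2].mean())
rr=np.linalg.norm(R_[:,:2]-cc,axis=1)
# bay walls top
for nm,sl in dict(L=(slice(150,330),slice(130,185)),Rr=(slice(100,330),slice(460,500)),B=(slice(360,395),slice(215,420))).items():
    V=W[sl].reshape(-1,3); V=V[(V[:,2]>.032)&(V[:,2]<.038)]
    c=V.mean(0); dr=np.linalg.svd(V[:,:2]-c[:2],full_matrices=False)[2][0]; print(nm,len(V),c.round(4),dr.round(3))
E
```

```text
floor z 0.0040487020683872554 noise 0.023670105427762864
(323, 356) [ 0.5198 -0.2175  0.0661]
(310, 357) [ 0.5107 -0.2155  0.0663]
(336, 356) [ 0.5286 -0.2201  0.0663]
(323, 345) [ 0.5208 -0.2144  0.057 ]
(323, 335) [ 0.5213 -0.2129  0.0455]
plate normal [-0.097 -0.321  0.942] c [ 0.5378 -0.1618  0.042 ] res 0.01356101148506436
tab 525 [ 0.5209 -0.2144  0.0586] [ 0.5035 -0.222   0.0522] [ 0.5378 -0.2085  0.0648]
tab tool xyz min/max [-0.0781 -0.0157  0.0912] [-0.074   0.0202  0.1038]
lid circle [ 0.5352672  -0.16654585] 0.044085274472614816
lid circle [ 0.5353256  -0.16600432] 0.04400360260542561 z plate top at cc 0.040362988029692556
dish rim 873 [ 0.54312129 -0.14588544] 0.0573830960284438 0.031691506049302445
L 1709 [ 0.4269 -0.1052  0.0347] [-0.27  -0.963]
Rr 2221 [ 0.6568 -0.1552  0.0347] [-0.269 -0.963]
B 1737 [ 0.5032 -0.2558  0.0346] [-0.963  0.27 ]
```

```bash
python3 - <<'E'
from h import *
z=np.load("pics/w1.npz"); p,d=z["p"],z["d"]; s=dict(eef_rot=z["R"],ee_pos=z["e"]); W=cloud("wrist",d,s)
Q=W[235:315,265:385].reshape(-1,3)
for _ in range(4):
    c0=Q.mean(0); n=np.linalg.svd(Q-c0,full_matrices=False)[2][2]; n*=np.sign(n[2]); r=abs((Q-c0)@n); Q=Q[r<max(.001,2*np.median(r))]
print("normal",n.round(3),c0.round(4),len(Q),"tilt",np.arccos(n[2]))
H=(W-c0)@n; yy,xx=np.mgrid[:480,:640]
t=(H>.026)&(H<.036)&(yy>325)&(yy<370)&(xx>285)&(xx<360); P=W[t]; print("tab n",len(P))
tt=(H>.029)&(H<.036)&(yy>348)&(yy<370)&(xx>285)&(xx<360); P=W[tt]; c=P.mean(0); dr=np.linalg.svd(P-c,full_matrices=False)[2][0]; q=(P-c)@dr; print("top",len(P),c.round(4),dr.round(3),np.ptp(q), (c+dr*(q.max()+q.min())/2).round(4))
m=((abs(H)<.003)&(yy>165)&(yy<350)&(xx>225)&(xx<425)).astype(np.uint8)
k,l,st,_=cv2.connectedComponentsWithStats(m); i=1+np.argmax(st[1:,4]); cs=max(cv2.findContours((l==i).astype(np.uint8),0,1)[0],key=len)[:,0]
P=W[cs[:,1],cs[:,0]]; P=P[cs[:,1]<340]
for _ in range(5):
    cc,r=fitc(P); e=abs(np.linalg.norm(P[:,:2]-cc,axis=1)-r); P=P[e<max(.002,2*np.median(e))]
print("lid circle",cc.round(4),r.round(4),len(P)); print("heading to tab",np.degrees(np.arctan2(*(c[:2]-cc)[::-1])))
E
```

```text
normal [-0.037 -0.115  0.993] [ 0.5358 -0.169   0.0403] 8453 tilt 0.12090765303122844
tab n 646
top 514 [ 0.52   -0.2178  0.0658] [ 0.946 -0.323 -0.004] 0.035321100908264264 [ 0.5202 -0.2178  0.0658]
lid circle [ 0.5361 -0.1677] 0.0661 311
heading to tab -107.76794172470211
```

```bash
python3 - <<'E'
from h import *
s=monitor.observe(); print(s["eef_rot"].T@(np.array([.5202,-.2178,.056])-s["ee_pos"])/.025)
E
```

```text
[-3.09263924  0.03894096  3.96372597]
```

Emit:
apply_moves --plan '[52,-0.5,0.01,0.2,0.07,52,-0.5,0.01,0.3,0.07,52,-0.5,0.01,0.4,0,52,-0.5,0.01,0.5,0,52,-0.5,0,0.5,0,52,-0.5,0,0.5,0,52,-0.09,0,0.5,0,52,0,0,0.5,0,52,0,0,0.36,0,52,0,0,0.2,0]' --grip_force 20

```text
time_s: 5.15
ee_pos: [0.518, -0.2135, 0.0566]
eef_rot: [[0.305, 0.952, -0.001], [0.952, -0.305, 0.0], [0.0, -0.001, -1.0]]
contact_force: [0.2, 1.0, -0.2]
grip_width: 0.0517
```

```bash
python3 - <<'E'
from h import *
s,p,d=snap("wrist","w2"); cv2.imwrite("pics/w2.png",p[:,:,::-1])
print(s["time_s"],s["ee_pos"].round(4),s["eef_rot"].round(3)[:,0],s["grip_width"])
W=cloud("wrist",d,s); print(s["eef_rot"].T@(np.array([.5202,-.2178,.0658])-s["ee_pos"]), proj("wrist",[.5202,-.2178,.0658],s))
E
```

```text
5.15 [ 0.518  -0.2135  0.0566] [0.305 0.952 0.   ] 0.05172672378349506
[-0.00338589  0.00340512 -0.0091994 ] [[329.05986974 330.28991167]]
```

View pics/w2.png

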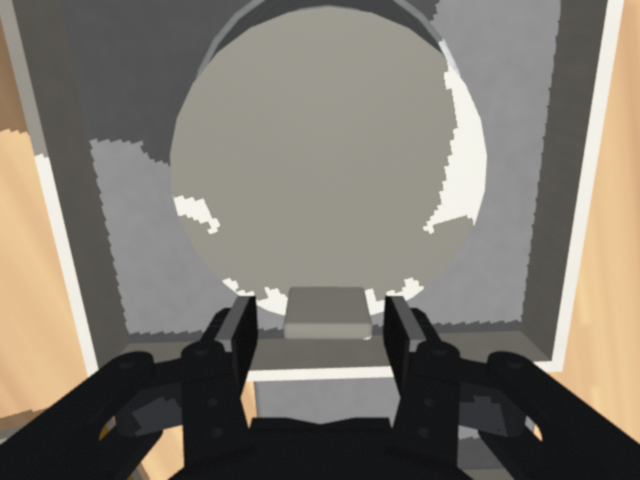

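The tab (328,330) stands between the open fingers (255 and 388); it is about 3 mm off in tool +y and -x. Correct that and close.

Emit:
apply_moves --plan '[52,-0.07,0.07,0,0,52,-0.07,0.07,0,0,46,0,0,0,0,42,0,0,0,0,39,0,0,0,0,37,0,0,0,0,36,0,0,0,0,35.5,0,0,0,0,35,0,0,0,0,35,0,0,0,0]' --grip_force 20

```text
time_s: 6.45
ee_pos: [0.5201, -0.2184, 0.0573]
eef_rot: [[0.306, 0.952, -0.0], [0.952, -0.306, -0.0], [-0.0, -0.0, -1.0]]
contact_force: [-1.2, 0.4, 1.7]
grip_width: 0.0352
```

```bash
cat >> h.py <<'E'
def lidfit(tag,box=(225,305,235,420)):
    s,p,d=snap("wrist",tag); W=cloud("wrist",d,s); a,b,c_,e=box
    Q=W[a:b,c_:e][p[a:b,c_:e].min(2)>110].reshape(-1,3); Q=Q[(Q[:,2]>.02)&(Q[:,2]<.11)]
    for _ in range(6):
        c0=np.median(Q,0) if _==0 else Q.mean(0); n=np.linalg.svd(Q-c0,full_matrices=False)[2][2]; n*=np.sign(n[2]); r=abs((Q-c0)@n); Q=Q[r<max(.0008,2*np.median(r))]
    tx=-s["eef_rot"][:,0]  # towards tab
    th=np.arctan2(-(n@tx),n[2]); 
    G=s["ee_pos"].copy(); G[2]+=.004
    print(tag,"t",s["time_s"],"tcp",s["ee_pos"].round(4),"w",round(s["grip_width"],4),"F",np.round(s["contact_force"],1),"n",n.round(3),"N",len(Q),"tilt(tab up +)",round(th,3),"roll",round(float(n@s["eef_rot"][:,1]),3))
    # centre: lid circle from plate outline in plane
    H=(W-c0)@n; yy,xx=np.mgrid[:480,:640]
    m=((abs(H)<.002)&(p.min(2)>100)).astype(np.uint8); k,l,st,_=cv2.connectedComponentsWithStats(m); lab=l[(a+b)//2,(c_+e)//2]
    cs=max(cv2.findContours((l==lab).astype(np.uint8),0,1)[0],key=len)[:,0]; ok=(cs[:,1]<300)&(cs[:,1]>2); P=W[cs[ok,1],cs[ok,0]]
    ex=tx-n*(tx@n); ex/=np.linalg.norm(ex); ey=np.cross(n,ex); P2=np.c_[(P-c0)@ex,(P-c0)@ey]
    for _ in range(6):
        cc,r=fitc(P2); er=abs(np.linalg.norm(P2-cc,axis=1)-r); P2=P2[er<max(.0015,2*np.median(er))]
    C=c0+ex*cc[0]+ey*cc[1]-n*.004; print("  r",r.round(4),"origin",C.round(4),"near",(C+.065*ex).round(4),"far",(C-.065*ex).round(4))
    return s,p,d
E
python3 -c "
from h import *
lidfit('w3',(100,270,230,420))"
```

```text
w3 t 6.45 tcp [ 0.5201 -0.2184  0.0573] w 0.0352 F [-1.2  0.4  1.7] n [-0.036 -0.117  0.993] N 25905 tilt(tab up +) -0.122 roll 0.001
  r 0.0661 origin [ 0.5363 -0.1672  0.0364] near [ 0.5166 -0.2286  0.0285] far [ 0.556  -0.1058  0.0443]
```

Emit:
apply_moves --plan '[33,0,0,0,0,33,0,0,0,0,33,0.01,0,-0.03,0,33,0.01,0,-0.03,0,33,0.02,0,-0.03,0,33,0.02,0,-0.03,0,33,0.02,0,-0.03,0,33,0.02,0,-0.03,0,33,0,0,0,0,33,0,0,0,0]' --grip_force 20

```text
time_s: 7.75
ee_pos: [0.521, -0.216, 0.0618]
eef_rot: [[0.306, 0.952, -0.0], [0.952, -0.306, 0.0], [0.0, -0.0, -1.0]]
contact_force: [-0.3, -0.0, -2.2]
grip_width: 0.0351
```

```bash
python3 -c "
from h import *
lidfit('w4',(100,270,230,420))"
```

```text
w4 t 7.75 tcp [ 0.521  -0.216   0.0618] w 0.0351 F [-0.3 -0.  -2.2] n [-0.022 -0.068  0.997] N 25552 tilt(tab up +) -0.072 roll 0.0
  r 0.0661 origin [ 0.5369 -0.1662  0.0381] near [ 0.5171 -0.228   0.0334] far [ 0.5567 -0.1045  0.0428]
```

The lid is held and pivots in the grip with its far edge down. Keep tipping.

Emit:
apply_moves --plan '[33,0.03,0,-0.07,0,33,0.03,0,-0.07,0,33,0.03,0,-0.07,0,33,0.04,0,-0.07,0,33,0.04,0,-0.07,0,33,0.04,0,-0.07,0,33,0.04,0,-0.07,0,33,0.04,0,-0.07,0,33,0.04,0,-0.07,0,33,0,0,0,0]' --grip_force 20

```text
time_s: 9.05
ee_pos: [0.5237, -0.2081, 0.0777]
eef_rot: [[0.305, 0.952, 0.0], [0.952, -0.305, -0.0], [-0.0, 0.0, -1.0]]
contact_force: [0.8, 0.0, -1.3]
grip_width: 0.0349
```

```bash
python3 -c "
from h import *
lidfit('w5',(100,250,230,420))"
```

```text
w5 t 9.05 tcp [ 0.5237 -0.2081  0.0777] w 0.0349 F [ 0.8  0.  -1.3] n [-0.021 -0.067  0.998] N 22496 tilt(tab up +) -0.071 roll 0.001
  r 0.0662 origin [ 0.5396 -0.1584  0.054 ] near [ 0.5198 -0.2202  0.0494] far [ 0.5594 -0.0967  0.0586]
```

The tighter grip lifted it rigidly this time (tilt still -0.07). Go back down the same way, then ease the grip so that it pivots.

Emit:
apply_moves --plan '[33,-0.05,0,0.1,0,33,-0.05,0,0.1,0,33,-0.05,0,0.1,0,33,-0.05,0,0.1,0,33,-0.05,0,0.1,0,33,-0.05,0,0.1,0,33,-0.03,0,0.07,0,34,0,0,0,0,35,0,0,0,0,35,0,0,0,0]' --grip_force 20

```text
time_s: 10.35
ee_pos: [0.5211, -0.216, 0.0609]
eef_rot: [[0.306, 0.952, 0.0], [0.952, -0.306, -0.0], [-0.0, 0.0, -1.0]]
contact_force: [-0.8, -0.0, -0.7]
grip_width: 0.0349
```

```bash
python3 -c "
from h import *
lidfit('w6',(100,250,230,420))"
```

```text
w6 t 10.35 tcp [ 0.5211 -0.216   0.0609] w 0.0349 F [-0.8 -0.  -0.7] n [-0.024 -0.076  0.997] N 22404 tilt(tab up +) -0.08 roll 0.0
  r 0.0661 origin [ 0.537  -0.166   0.0377] near [ 0.5172 -0.2277  0.0325] far [ 0.5568 -0.1043  0.0429]
```

Emit:
apply_moves --plan '[35.3,0,0,0,0,35.3,0.01,0,-0.02,0,35.3,0.01,0,-0.02,0,35.3,0.01,0,-0.02,0,35.3,0.01,0,-0.02,0,35.3,0.01,0,-0.02,0,35.3,0.01,0,-0.02,0,35.3,0.01,0,-0.02,0,35.3,0.01,0,-0.02,0,35.3,0,0,0,0]' --grip_force 20

```text
time_s: 11.65
ee_pos: [0.5217, -0.2141, 0.0648]
eef_rot: [[0.306, 0.952, 0.0], [0.952, -0.306, -0.0], [0.0, 0.0, -1.0]]
contact_force: [0.4, -0.0, -0.6]
grip_width: 0.0352
```

```bash
python3 -c "
from h import *
lidfit('w7',(100,250,230,420))"
```

```text
w7 t 11.65 tcp [ 0.5217 -0.2141  0.0648] w 0.0352 F [ 0.4 -0.  -0.6] n [-0.022 -0.069  0.997] N 22378 tilt(tab up +) -0.072 roll 0.0
  r 0.0661 origin [ 0.5376 -0.1643  0.0412] near [ 0.5177 -0.226   0.0365] far [ 0.5574 -0.1026  0.0459]
```

Emit:
apply_moves --plan '[35.4,0,0,0,0,35.4,0,0,0,0,35.5,0,0,0,0,35.5,0,0,0,0,35.6,0,0,0,0,35.6,0,0,0,0,35.7,0,0,0,0,35.7,0,0,0,0,35.7,0,0,0,0,35.7,0,0,0,0]' --grip_force 20

```text
time_s: 12.95
ee_pos: [0.5217, -0.2141, 0.0648]
eef_rot: [[0.306, 0.952, 0.0], [0.952, -0.306, -0.0], [-0.0, 0.0, -1.0]]
contact_force: [-0.0, -0.2, -2.0]
grip_width: 0.0354
```

```bash
python3 -c "
from h import *
lidfit('w8',(100,250,230,420))"
```

```text
w8 t 12.95 tcp [ 0.5217 -0.2141  0.0648] w 0.0354 F [-0.  -0.2 -2. ] n [-0.009 -0.028  1.   ] N 22382 tilt(tab up +) -0.03 roll 0.0
  r 0.0661 origin [ 0.5372 -0.1656  0.039 ] near [ 0.5173 -0.2275  0.0371] far [ 0.557  -0.1038  0.041 ]
```

At an opening of 35.7 it pivots. Lift slowly at that grip.

Emit:
apply_moves --plan '[35.7,0.01,0,-0.04,0,35.7,0.02,0,-0.04,0,35.7,0.02,0,-0.04,0,35.7,0.02,0,-0.04,0,35.7,0.02,0,-0.04,0,35.7,0.02,0,-0.04,0,35.7,0.02,0,-0.04,0,35.7,0.02,0,-0.04,0,35.7,0,0,0,0,35.7,0,0,0,0]' --grip_force 20

```text
time_s: 14.25
ee_pos: [0.5228, -0.2105, 0.0728]
eef_rot: [[0.306, 0.952, -0.0], [0.952, -0.306, 0.0], [-0.0, -0.0, -1.0]]
contact_force: [0.3, 0.0, -1.6]
grip_width: 0.0354
```

```bash
python3 -c "
from h import *
lidfit('w9',(100,250,230,420))"
```

```text
w9 t 14.25 tcp [ 0.5228 -0.2105  0.0728] w 0.0354 F [ 0.3  0.  -1.6] n [0.017 0.058 0.998] N 22306 tilt(tab up +) 0.06 roll -0.001
  r 0.0662 origin [ 0.5374 -0.165   0.0425] near [ 0.5176 -0.2268  0.0464] far [ 0.5572 -0.1033  0.0386]
```

Emit:
apply_moves --plan '[35.8,0.03,0,-0.05,0,35.8,0.03,0,-0.05,0,35.8,0.03,0,-0.05,0,35.8,0.03,0,-0.05,0,35.8,0.03,0,-0.05,0,35.8,0.03,0,-0.05,0,35.8,0.03,0,-0.05,0,35.8,0.03,0,-0.05,0,35.8,0.03,0,-0.05,0,35.8,0,0,0,0]' --grip_force 20

```text
time_s: 15.55
ee_pos: [0.5249, -0.204, 0.0842]
eef_rot: [[0.305, 0.952, 0.0], [0.952, -0.305, -0.0], [0.0, 0.0, -1.0]]
contact_force: [0.2, -0.3, -1.0]
grip_width: 0.0358
```

```bash
python3 -c "
from h import *
lidfit('w10',(100,250,230,420))"
```

```text
w10 t 15.55 tcp [ 0.5249 -0.204   0.0842] w 0.0358 F [ 0.2 -0.3 -1. ] n [0.051 0.177 0.983] N 22273 tilt(tab up +) 0.186 roll -0.005
  r 0.0661 origin [ 0.5381 -0.1632  0.0481] near [ 0.5186 -0.224   0.0601] far [ 0.5577 -0.1024  0.0361]
```

Emit:
apply_moves --plan '[35.8,0.03,0,-0.05,0,35.8,0.03,0,-0.05,0,35.8,0.03,0,-0.05,0,35.8,0.03,0,-0.05,0,35.8,0.03,0,-0.04,0,35.8,0,0,0,0,35.8,0,0,0,0,35.8,0,0,0,0,35.8,0,0,0,0,35.8,0,0,0,0]' --grip_force 20

```text
time_s: 16.85
ee_pos: [0.526, -0.2005, 0.09]
eef_rot: [[0.306, 0.952, -0.0], [0.952, -0.306, 0.0], [0.0, -0.0, -1.0]]
contact_force: [-0.3, 1.2, -0.9]
grip_width: 0.0356
```

```bash
python3 -c "
from h import *
s,p,d=lidfit('w11',(100,250,230,420)); q,_=optics.capture('side'); h=np.vstack([cv2.resize(p[:,:,::-1],(400,300)),cv2.resize(q[170:290,240:400,::-1],(400,300))]); cv2.imwrite('pics/w11.png',h)"
```

```text
w11 t 16.85 tcp [ 0.526  -0.2005  0.09  ] w 0.0356 F [-0.3  1.2 -0.9] n [0.07  0.24  0.968] N 22270 tilt(tab up +) 0.252 roll -0.007
  r 0.0661 origin [ 0.5384 -0.1624  0.0511] near [ 0.519  -0.2223  0.0673] far [ 0.5577 -0.1025  0.0349]
```

View pics/w11.png

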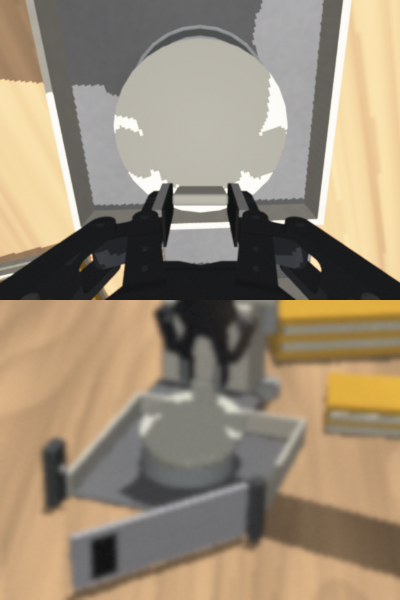

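Tipped: the tab edge is 35 mm above the rim and the far skirt is still in the dish. Now firm the grip and lift just clear.

Emit:
apply_moves --plan '[34,0,0,0,0,33,0,0,0,0,33,0,0,0,0,33,0,0,-0.08,0,33,0,0,-0.09,0,33,0,0,-0.09,0,33,0,0,-0.09,0,33,0,0,-0.09,0,33,0,0,0,0,33,0,0,0,0]' --grip_force 25

```text
time_s: 18.2
ee_pos: [0.526, -0.2005, 0.101]
eef_rot: [[0.306, 0.952, 0.0], [0.952, -0.306, -0.0], [-0.0, 0.0, -1.0]]
contact_force: [-0.1, -0.3, -0.4]
grip_width: 0.0348
```

```bash
cat >> h.py <<'E'
from scipy.optimize import least_squares
def dish(tag,lid_c):
    z=np.load(f"pics/{tag}.npz"); s=dict(eef_rot=z["R"],ee_pos=z["e"]); W=cloud("wrist",z["d"],s)
    g=np.array([.543,-.146]); r=np.linalg.norm(W[:,:,:2]-g,axis=2)
    m=(abs(W[:,:,2]-.032)<.002)&(abs(r-.0585)<.009)
    tx=z["R"][:2,0]; m&=((W[:,:,:2]-g)@tx>0.0)
    P=W[m][:,:2]
    f=least_squares(lambda c:np.linalg.norm(P-c,axis=1)-.0585,g,loss="soft_l1",f_scale=.001)
    e=np.linalg.norm(P-f.x,axis=1); print(tag,"dish",f.x.round(4),len(P),"radii",np.percentile(e,[5,50,95]).round(4))
E
python3 -c "
from h import *
lidfit('w12',(100,250,230,420))
for t in ['w1','w2','w5','w11','w12']: dish(t,0)"
```

```text
w12 t 18.2 tcp [ 0.526  -0.2005  0.101 ] w 0.0348 F [-0.1 -0.3 -0.4] n [0.077 0.261 0.962] N 22355 tilt(tab up +) 0.275 roll -0.006
  r 0.0662 origin [ 0.538  -0.1635  0.061 ] near [ 0.5188 -0.223   0.0786] far [ 0.5573 -0.1039  0.0433]
w1 dish [ 0.5427 -0.1472] 902 radii [0.0571 0.0585 0.0598]
w2 dish [ 0.5425 -0.1476] 1618 radii [0.0572 0.0585 0.06  ]Traceback (most recent call last):
  File "<string>", line 4, in <module>
    for t in ['w1','w2','w5','w11','w12']: dish(t,0)
                                           ~~~~^^^^^
  File "h.py", line 58, in dish
    e=np.linalg.norm(P-f.x,axis=1); print(tag,"dish",f.x.round(4),len(P),"radii",np.percentile(e,[5,50,95]).round(4))
                                                                                 ~~~~~~~~~~~~~^^^^^^^^^^^^^
    return _quantile_unchecked(
        a, q, axis, out, overwrite_input, method, keepdims, weights)
    return _ureduce(a,
                    func=_quantile_ureduce_func,
    ...<5 lines>...
                    overwrite_input=overwrite_input,
                    method=method)
    r = func(a, **kwargs)
    result = _quantile(arr,
                       quantiles=q,
    ...<2 lines>...
                       out=out,
                       weights=wgt)
    slices_having_nans = np.isnan(arr[-1, ...])
                                  ~~~^^^^^^^^^
IndexError: index -1 is out of bounds for axis 0 with size 0
```

```bash
python3 -c "
from h import *
for t in ['w9','w11','w12']:
    try: dish(t,0)
    except Exception as e: print(t,'none')
s=monitor.observe();R=s['eef_rot']
print((R.T@(np.array([.5426,-.1474,.032])-np.array([.538,-.1635,.061]))).round(4))"
```

```text
w9 dish [ 0.5426 -0.1474] 2168 radii [0.0572 0.0585 0.06  ]
w11 dish [ 0.5426 -0.1474] 1582 radii [0.0572 0.0585 0.0599]
w12 dish [ 0.5426 -0.1474] 1347 radii [0.0571 0.0585 0.0599]
[ 0.0167 -0.0005  0.029 ]
```

Emit:
apply_moves --plan '[33,0.1,0,0,0,33,0.15,-0.01,0,0,33,0.15,-0.01,0,0,33,0.15,0,0,0,33,0.12,0,0,0,33,0.1,0,0.05,0,33,0,0,0.1,0,33,0,0,0.1,0,33,0,0,0.1,0,33,0,0,0,0]' --grip_force 25

```text
time_s: 19.5
ee_pos: [0.5312, -0.1821, 0.092]
eef_rot: [[0.306, 0.952, -0.001], [0.952, -0.306, 0.0], [0.0, -0.001, -1.0]]
contact_force: [-0.4, 0.8, -1.0]
grip_width: 0.0347
```

```bash
python3 -c "
from h import *
s,p,d=lidfit('w13',(60,230,230,420)); cv2.imwrite('pics/w13.png',p[:,:,::-1])"
```

```text
w13 t 19.5 tcp [ 0.5312 -0.1821  0.092 ] w 0.0347 F [-0.4  0.8 -1. ] n [0.077 0.259 0.963] N 22546 tilt(tab up +) 0.274 roll -0.006
  r 0.0661 origin [ 0.5432 -0.1449  0.0519] near [ 0.524  -0.2045  0.0695] far [ 0.5625 -0.0854  0.0344]
```

View pics/w13.png

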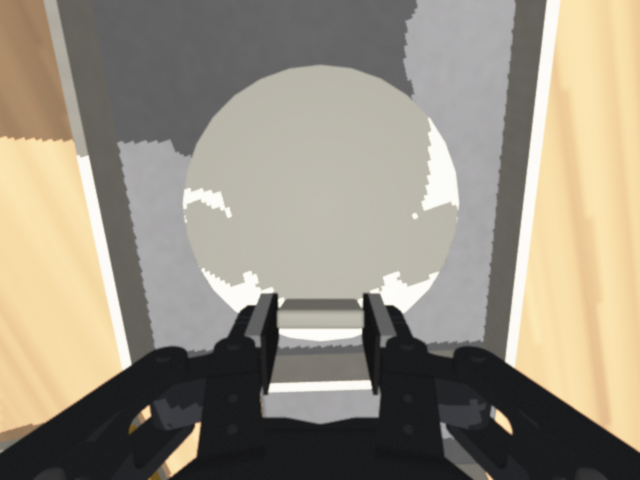

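The lid is centred laterally, its far skirt is just outside the dish's far rim at (320,68). Lower the far edge onto the rim and begin pivoting down.

Emit:
apply_moves --plan '[34.5,0,0,0.07,0,34.5,0,0,0.07,0,34.8,-0.04,0,0.07,0,34.8,-0.04,0,0.07,0,34.8,-0.04,0,0.07,0,34.8,-0.04,0,0.07,0,34.8,-0.04,0,0.07,0,34.8,-0.03,0,0.07,0,34.8,-0.03,0,0.07,0,34.8,-0.03,0,0.07,0]' --grip_force 20

```text
time_s: 20.8
ee_pos: [0.5292, -0.1891, 0.0748]
eef_rot: [[0.306, 0.952, 0.0], [0.952, -0.306, -0.0], [-0.0, 0.0, -1.0]]
contact_force: [-0.9, -0.8, 0.7]
grip_width: 0.0349
```

```bash
python3 -c "
from h import *
s,p,d=lidfit('w14',(60,230,230,420))"
```

```text
w14 t 20.8 tcp [ 0.5292 -0.1891  0.0748] w 0.0349 F [-0.9 -0.8  0.7] n [0.038 0.138 0.99 ] N 24695 tilt(tab up +) 0.144 roll -0.006
  r 0.0661 origin [ 0.5429 -0.1467  0.0403] near [ 0.5232 -0.2079  0.0497] far [ 0.5626 -0.0855  0.031 ]
```

Emit:
apply_moves --plan '[34.8,-0.03,0,0.07,0,34.8,-0.03,0,0.07,0,34.8,-0.03,0,0.07,0,34.8,-0.03,0,0.07,0,34.8,-0.03,0,0.07,0,34.8,-0.03,0,0.07,0,34.8,-0.03,0,0.07,0,34.8,-0.02,0,0.07,0,34.8,-0.02,0,0.06,0,34.8,0,0,0.02,0]' --grip_force 20

```text
time_s: 22.1
ee_pos: [0.5274, -0.1948, 0.0594]
eef_rot: [[0.305, 0.952, 0.001], [0.952, -0.305, 0.0], [0.0, 0.0, -1.0]]
contact_force: [-2.9, 1.3, 8.7]
grip_width: 0.0349
```

```bash
python3 -c "
from h import *
s,p,d=lidfit('w15',(60,230,230,420))"
```

```text
w15 t 22.1 tcp [ 0.5274 -0.1948  0.0594] w 0.0349 F [-2.9  1.3  8.7] n [0. 0. 1.] N 25051 tilt(tab up +) 0.001 roll 0.0
  r 0.0661 origin [ 0.5426 -0.1471  0.0319] near [ 0.5228 -0.209   0.0319] far [ 0.5625 -0.0852  0.0319]
```

Seated level and centred. Release and back off upwards.

Emit:
apply_moves --plan '[35.2,0,0,-0.02,0,36,0,0,-0.02,0,38,0,0,0,0,42,0,0,0,0,47,0,0,0,0,52,0,0,0,0,52,0,0,-0.3,0,52,0,0,-0.6,0,52,0,0,-1,0,52,0,0,-1,0]' --grip_force 20

```text
time_s: 23.4
ee_pos: [0.5275, -0.195, 0.1343]
eef_rot: [[0.306, 0.952, 0.001], [0.952, -0.306, -0.0], [-0.0, 0.001, -1.0]]
contact_force: [0.7, -0.1, 0.9]
grip_width: 0.0519
```

```bash
python3 - <<'E'
from h import *
s,p,d=lidfit('w16',(120,260,230,420))
z,q,dd=snap('top','top16'); W=cloud('top',dd)
# gate: points 70-78 mm high outside bay's +y side
m=(W[:,:,2]>.068)&(W[:,:,2]<.079); P=W[m]; P=P[(P[:,0]>.46)&(P[:,0]<.67)&(P[:,1]>.02)&(P[:,1]<.18)]
c=P.mean(0); dr=np.linalg.svd(P[:,:2]-c[:2],full_matrices=False)[2][0]; dr*=np.sign(dr[0]); a=np.arctan2(dr[1],dr[0])
hg=np.array([.4628,.013]); print("gate pts",len(P),P.min(0).round(3),P.max(0).round(3),"angle",a,"gate",a+.273,"hinge offset from line",np.cross(dr,hg-c[:2]))
E
```

```text
w16 t 23.4 tcp [ 0.5275 -0.195   0.1343] w 0.0519 F [ 0.7 -0.1  0.9] n [0.002 0.006 1.   ] N 16551 tilt(tab up +) 0.006 roll 0.001
  r 0.1768 origin [ 0.5379 -0.1559  0.032 ] near [ 0.5181 -0.2177  0.0324] far [ 0.5578 -0.094   0.0316]
gate pts 227 [0.469 0.022 0.068] [0.649 0.143 0.079] angle 0.6019675661461941 gate 0.8749675661461941 hinge offset from line -0.0005736553852246778<stdin>:7: DeprecationWarning: Arrays of 2-dimensional vectors are deprecated. Use arrays of 3-dimensional vectors instead. (deprecated in NumPy 2.0)
```

```bash
cat > gate.py <<'E'
from h import *
hg=np.array([.4628,.013]); 
def tcp(g,clear=0.0,r=.18,th=np.radians(72.2)):
    a=g-.273; d=np.array([np.cos(a),np.sin(a)]); n=np.array([-d[1],d[0]]); rel=np.arctan2(n[1],n[0])-th
    h=.011*abs(np.cos(rel))+.0145*abs(np.sin(rel)); return hg+r*d+(.004+h+clear)*n
E
python3 - <<'E'
from gate import *
s=monitor.observe(); R=s["eef_rot"][:2,:2]; e=s["ee_pos"][:2]
g=[.875]+list(np.arange(.8,-.01,-.1)); P=[e,tcp(.875,.03)]+[tcp(x) for x in g]
print(np.round(P[1],3)); D=np.diff(P,axis=0)@R/.025
for n,x in zip(['start']+[round(x,3) for x in g],D): print(n,x.round(2))
E
```

```text
[0.582 0.158]
start [14.11 -2.32]
0.875 [-0.73  0.95]
0.8 [-0.3   0.46]
0.7 [-0.45  0.58]
0.6 [-0.51  0.53]
0.5 [-0.57  0.48]
0.4 [-0.62  0.42]
0.3 [-0.67  0.36]
0.2 [-0.71  0.29]
0.1 [-0.74  0.21]
0.0 [-0.76  0.13]
```

Emit:
apply_moves --plan '[52,0.6,0,-0.3,0,30,1,-0.1,-0.2,0,10,1,-0.2,0,0,0,1,-0.2,0,0,0,1,-0.2,0,0,0,1,-0.2,0,0,0,1,-0.2,0,0,0,1,-0.2,0,0,0,1,-0.2,0,0,0,1,-0.2,0,0]'

```text
time_s: 24.75
ee_pos: [0.5596, 0.0484, 0.1442]
eef_rot: [[0.305, 0.952, -0.001], [0.952, -0.305, 0.0], [-0.0, -0.001, -1.0]]
contact_force: [-0.1, 0.8, 1.1]
grip_width: 0.0001
```

Emit:
apply_moves --plan '[0,1,-0.2,0,0,0,1,-0.2,0,0,0,1,-0.2,0,0,0,1,0,0,0,0,0.5,0,0.2,0,0,0,0,0.5,0,0,0,0,0.5,0,0,0,0,0.5,0,0,0,0,0.5,0,0,0,0,0.5,0]'

```text
time_s: 26.0
ee_pos: [0.5802, 0.1579, 0.0764]
eef_rot: [[0.306, 0.952, -0.0], [0.952, -0.306, -0.0], [-0.0, -0.0, -1.0]]
contact_force: [-0.6, 0.2, -0.0]
grip_width: 0.0001
```

```bash
python3 - <<'E'
from gate import *
s,p,d=snap("wrist","w17"); cv2.imwrite("pics/w17.png",p[:,:,::-1]); print(s["time_s"],s["ee_pos"].round(4),s["contact_force"],s["grip_width"])
R=s["eef_rot"][:2,:2]; print((tcp(.875,.02)-s["ee_pos"][:2])@R/.025)
E
```

```text
26.0 [0.5802 0.1579 0.0764] [-0.61763646  0.17522566 -0.04030724] 0.0001314204945840613
[-0.22584268  0.37052238]
```

View pics/w17.png

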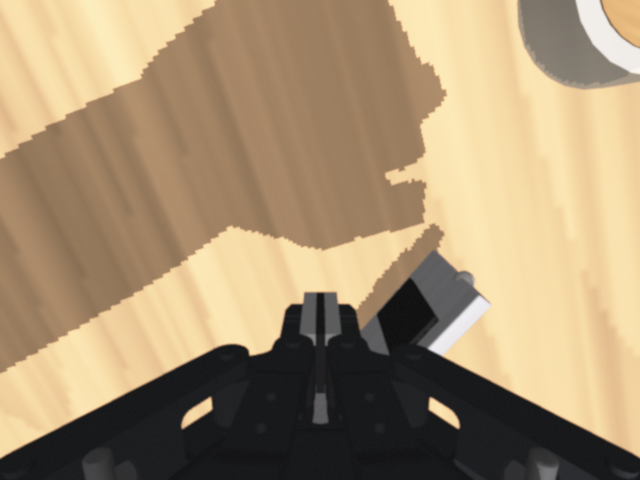

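The closed fingers stand outside the gate's face, near the black patch at (405,312). Go down and push.

Emit:
apply_moves --plan '[0,0,0,0.4,0,0,0,0,0.4,0,0,0,0,0.4,0,0,0,0,0.4,0,0,-0.3,0.4,0,0,0,-0.25,0.3,0,0,0,-0.2,0.3,0,0,0,-0.3,0.45,0,0,0,-0.45,0.6,0,0,0,-0.5,0.55,0,0]'

```text
time_s: 27.3
ee_pos: [0.6277, 0.0897, 0.0373]
eef_rot: [[0.306, 0.952, 0.0], [0.952, -0.306, -0.0], [0.0, 0.0, -1.0]]
contact_force: [-0.2, 1.4, 0.1]
grip_width: 0.0004
```

Emit:
apply_moves --plan '[0,-0.3,0.25,0,0,0,-0.3,0.25,0,0,0,-0.3,0.2,0,0,0,-0.3,0.2,0,0,0,-0.33,0.18,0,0,0,-0.33,0.18,0,0,0,-0.35,0.15,0,0,0,-0.35,0.15,0,0,0,-0.35,0.1,0,0,0,-0.2,0.05,0,0]'

```text
time_s: 28.55
ee_pos: [0.6438, 0.0031, 0.0373]
eef_rot: [[0.306, 0.952, -0.0], [0.952, -0.306, -0.0], [-0.0, -0.0, -1.0]]
contact_force: [0.1, 0.8, -0.1]
grip_width: 0.0002
```

```bash
python3 - <<'E'
from gate import *
s=monitor.observe(); R=s["eef_rot"][:2,:2]; e=s["ee_pos"][:2]; print(s["time_s"],s["ee_pos"].round(4),s["contact_force"].round(1))
for g in (.2,.15,.1,.05,0): print(g,((tcp(g)-e)@R/.025).round(2))
z,q,dd=snap('top','top18'); W=cloud('top',dd)
a=np.array([.4628,.013]); m=(W[:,:,2]>.066)&(W[:,:,2]<.078); P=W[m][:,:2]-a; u=np.array([.963,-.27]); v=np.array([.27,.963]); x,y=P@u,P@v
k=(x>.03)&(x<.222)&(y>-.02)&(y<.2); print("gate angle",k.sum(), np.arctan2(np.polyfit(x[k],y[k],1)[0],1) if k.sum()>8 else None)
E
```

```text
28.55 [0.6438 0.0031 0.0373] [ 0.1  0.8 -0.1]
0.2 [ 0.56 -0.19]
0.15 [ 0.2  -0.07]
0.1 [-0.18  0.03]
0.05 [-0.56  0.1 ]
0 [-0.94  0.16]
gate angle 0 None
```

Emit:
apply_moves --plan '[0,-0.12,0.02,0,0,0,-0.12,0.02,0,0,0,-0.12,0.02,0,0,0,-0.12,0.02,0,0,0,-0.12,0.02,0,0,0,-0.1,0.02,0,0,0,-0.1,0.02,0,0,0,-0.1,0,0,0,0,-0.06,0,0,0,0,0,0,0,0]'

```text
time_s: 29.85
ee_pos: [0.6398, -0.0207, 0.0373]
eef_rot: [[0.306, 0.952, 0.0], [0.952, -0.306, -0.001], [-0.001, 0.0, -1.0]]
contact_force: [-0.7, 0.2, 0.1]
grip_width: -0.0003
```

```bash
cat >> gate.py <<'E'
def gate(tag):
    s,q,dd=snap('side',tag); W=cloud('side',dd); u=np.array([.963,-.27]); v=np.array([.27,.963])
    P=W[:,:,:2]-hg; x,y=P@u,P@v; zz=W[:,:,2]; k=(zz>.03)&(zz<.06)&(x>.02)&(x<.22)&(y>-.015)&(y<.06)
    a=x[k];b=y[k]; 
    for _ in range(5):
        f=np.polyfit(a,b,1); r=abs(np.polyval(f,a)-b); j=r<max(.0015,2*np.median(r)); a,b=a[j],b[j]
    print("gate face: angle",f[0].round(4),"offset at hinge",f[1].round(4),len(a)); return q
E
python3 - <<'E'
from gate import *
s=monitor.observe(); R=s["eef_rot"][:2,:2]; e=s["ee_pos"][:2]; print(s["time_s"],s["ee_pos"].round(4),s["contact_force"].round(1),((tcp(0)-e)@R/.025).round(2))
gate('s19')
E
```

```text
29.85 [ 0.6398 -0.0207  0.0373] [-0.7  0.2  0.1] [0.01 0.02]
gate face: angle 0.0107 offset at hinge 0.0029 277
```

Emit:
apply_moves --plan '[0,-0.02,0,0,0,0,-0.02,0,0,0,0,-0.02,0,0,0,0,-0.02,0,0,0,0,0,0,0,0,0,0,0,0,0,0,0,0,0,0,0,0,0,0,0,0,0,0,0,0,0,0,0,0,0]'

```text
time_s: 31.15
ee_pos: [0.6396, -0.0213, 0.0373]
eef_rot: [[0.305, 0.952, 0.001], [0.952, -0.305, 0.001], [0.001, 0.0, -1.0]]
contact_force: [1.9, 4.9, -1.5]
grip_width: -0.0
```

```bash
python3 - <<'E'
from gate import *
s=monitor.observe(); print(s["time_s"],s["ee_pos"].round(4),s["contact_force"].round(1))
gate('s20')
E
```

```text
31.15 [ 0.6396 -0.0213  0.0373] [ 1.9  4.9 -1.5]
gate face: angle 0.0105 offset at hinge 0.003 242
```

Emit:
apply_moves --plan '[0,-0.03,0,0,0,0,-0.03,0,0,0,0,-0.03,0,0,0,0,0,0,0,0,0,0.09,0,0,0,0,0.2,0,0,0,0,0.5,0,0,0,0,0.8,0,-0.5,0,0,0.6,0,-1,0,0,0.3,0,-1,0]'

```text
time_s: 32.45
ee_pos: [0.6581, 0.037, 0.1013]
eef_rot: [[0.304, 0.953, 0.001], [0.953, -0.304, 0.0], [0.0, 0.0, -1.0]]
contact_force: [0.2, -0.2, 0.4]
grip_width: 0.0001
```

Emit:
apply_moves --plan '[0,0,0,-1,0,0,-0.3,0,-1,0,0,-1,-0.3,-0.5,0,0,-1,-0.4,0,0,0,-1,-0.4,0,0,0,-1,-0.4,0,0,0,-1,-0.4,0,0,0,-0.5,-0.2,0,0,0,0,0,0,0,0,0,0,0,0]'

```text
time_s: 33.7
ee_pos: [0.5636, -0.0866, 0.1623]
eef_rot: [[0.305, 0.952, 0.0], [0.952, -0.305, 0.0], [0.0, 0.0, -1.0]]
contact_force: [1.0, -0.6, -0.5]
grip_width: 0.0002
```

```bash
python3 - <<'E'
from gate import *
q=gate('s21'); s,p,d=snap("wrist","w21"); print(s["time_s"],s["ee_pos"].round(4))
cv2.imwrite("pics/w21.png",np.vstack([p[:,:,::-1],cv2.resize(q[180:290,240:420,::-1],(640,391))])[:870].copy() if 0 else cv2.hconcat([cv2.resize(p[:,:,::-1],(400,300)),cv2.resize(q[190:280,250:370,::-1],(400,300),interpolation=cv2.INTER_CUBIC)]))
W=cloud("wrist",d,s)
c=np.array([.5426,-.1471]); r=np.linalg.norm(W[:,:,:2]-c,axis=2); m=(r<.09)&(W[:,:,2]>.03)&(W[:,:,2]<.042)&(p.min(2)>90)
P=W[m]; f=np.linalg.lstsq(np.c_[P[:,:2]-c,np.ones(len(P))],P[:,2],rcond=None)[0]; print("lid plane slopes",f.round(4),len(P))
k,l,st,_=cv2.connectedComponentsWithStats(m.astype(np.uint8)); i=1+np.argmax(st[1:,4]); cs=max(cv2.findContours((l==i).astype(np.uint8),0,1)[0],key=len)[:,0]; E=W[cs[:,1],cs[:,0]]
g=least_squares(lambda a:np.linalg.norm(E[:,:2]-a,axis=1)-.067,c,loss="soft_l1",f_scale=.001).x; print("lid centre",g.round(4),"dish was .5426 -.1474")
E
```

```text
gate face: angle 0.0096 offset at hinge 0.0028 253
33.75 [ 0.5637 -0.0864  0.1622]
lid plane slopes [-0.0013 -0.0033  0.036 ] 12763
lid centre [ 0.5426 -0.148 ] dish was .5426 -.1474
```

View pics/w21.png

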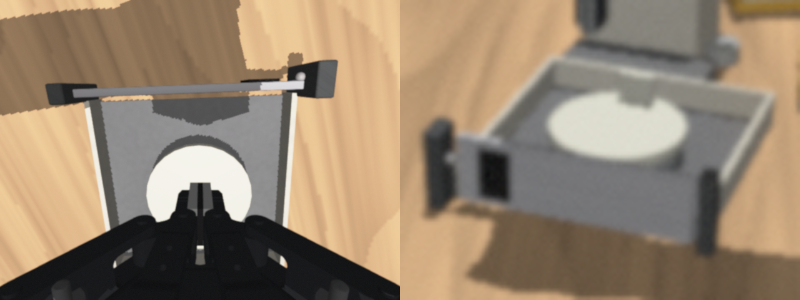

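```bash
python3 - <<'E'
from gate import *
z=np.load("pics/w21.npz"); s=dict(eef_rot=z["R"],ee_pos=z["e"]); W=cloud("wrist",z["d"],s)
def line(k,ax):
    P=W[k][:,:2]
    for _ in range(6):
        c=P.mean(0); d=np.linalg.svd(P-c,full_matrices=False)[2][0]; d*=np.sign(d[ax])*(1 if ax==0 else 1); r=abs((P-c)@[-d[1],d[0]]); P=P[r<max(.0012,2*np.median(r))]
    return c,d,len(P)
yy,xx=np.mgrid[:480,:640]; zz=W[:,:,2]
c,d,n=line((zz>.070)&(zz<.077)&(yy<170)&(xx>150)&(xx<465),0); ag=np.arctan2(d[1],d[0]); print("gate top",c.round(4),n,ag)
for nm,k in dict(L=(xx<200),R=(xx>430)).items():
    c,d,n=line(k&(zz>.033)&(zz<.037)&(yy>165)&(yy<390),1); print(nm,c.round(4),n,"bay yaw",np.arctan2(d[1],d[0])-np.pi/2, "gate",ag-np.arctan2(d[1],d[0])+np.pi/2)
# bystanders
for t in ("top0","top16"):
    q=np.load(f"pics/{t}.npz"); V=cloud("top",q["d"]); print(t,[V[a,b].round(3).tolist() for b,a in ((455,330),(180,178),(250,163))])
E
```

```text
gate top [ 0.5771 -0.0196] 4213 -0.2725395952636275
L [ 0.436  -0.0725] 1771 bay yaw -0.2732299320969267 gate 0.00069033683329911
R [ 0.6607 -0.1419] 1652 bay yaw -0.2715953169854233 gate -0.0009442782782040915
top0 [[0.277, -0.311, 0.043], [0.685, 0.413, 0.143], [0.756, 0.244, 0.045]]
top16 [[0.297, -0.137, 0.672], [0.687, 0.415, 0.136], [0.757, 0.245, 0.042]]
```

```bash
python3 -c "
from station import job; print(job.job_done())"
```

```text
the job is handed in; nothing more can be done
None
```

I tipped the lid up by its tab, lifted it clear, set it back centred and level on the dish, and pushed the gate shut. I handed the job in at about 34 s of robot time. One early mistake may count against the order you asked for.

**Order slip:** My first try at tipping gripped too firmly. The lid came up level, about 20 mm over the rim and clear all round, before it had been tipped. I lowered it back onto the dish and eased the grip so it could pivot. I then did it in the order you asked.

**Tip and lift:** On the proper try the tab edge stood about 35 mm above the rim while the far skirt was still in the dish. I then lifted the lid just clear, with its highest edge about 47 mm over the rim. Its far edge went down on the rim first, then the rest.

**Last checks:**

| Item | Result |
|---|---|
| Lid centre | Within 1 mm of the dish centre |
| Lid tilt | About 0.004 rad or less (a reading just after release gave 0.006) |
| Lid height | Plate top at 36 mm, which is fully down |
| Dish | Same place in each check until the lid was lowered over it |
| Gate | 0.000 ± 0.001 rad to the bay walls after I pulled away |

- **Gate reading that disagreed:** the blurrier side camera showed about 0.01 rad, but that did not change when I pushed harder. I took it as a measuring offset.
- **Bottle and tape roll:** a check before the gate push showed both unmoved to about 2 mm. I did not check them again after it.
- **Booklets:** the arm hid them in that picture, so I could not check them. The gripper's path did not go near them.

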